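Park the hand-rest bridge in its rail notches

ROBOT

A 6-joint arm with a two-finger parallel gripper is mounted at the origin on the work surface. World frame = base frame: x ahead of the robot, y to its left, z up, the work surface at z = 0. Lengths are in m, angles in rad, forces in N, time in s.
With the tool pointing down it reaches from about 0.375 to 0.9 m from the base axis. Payload 3.1 kg.
Tool frame: the origin (TCP) lies midway between the tips of the shut fingers; the grasp point (between the pads) lies 19 mm behind it; x points along the fingers, z is the direction in which the jaws open and shut, and the axes are right-handed (so a half turn about x gives the same grasp; the last joint's range is limited). The gripper opens to 85 mm and grips with 20 to 120 N. Pads are 22 mm wide; open, the fingers measure 114 mm over their backs; the gripper's body (76 mm by 85 mm) begins 54 mm behind the grasp point. The pads swing forward as they close: fully open they stand 13 mm farther back than shut.
Start: joints at [0.991, 0.527, 1.433, -0, 1.181, -0.178], TCP at [0.244, 0.575, 0.231] pointing down, gripper open.
Joint ranges: [-3.08, 3.08], [-0.75, 2.2], [0.22, 2.44], [-1.43, 4.57], [0, 2.65], [-2.85, 2.85]. Speed limits (rad/s): [2.79, 2.79, 3.14, 3.14, 3.14, 3.14].

INTERFACE

Orientations are given as a unit quaternion [x, y, z, w].
In Python, from station import status, snapshot, camera_params, ticket gives the robot as it stands.
- The arm moves only by the tool arm_command, never from a script. Its argument "series" is a list that holds one entry, the list of rows, each a list of 4 numbers: the shift along the tool's x, y, z in mm, then the turn about the tool's x in rad. A call has 1 to 10 rows; each row shifts and turns the commanded pose from where the row before left it, along the tool's axes as they then stand; what a row does not reach is not made up. A row lasts 1/10 s, in which the tool goes at most 50 mm and 8.59 degrees, less where a joint would pass 70% of its speed; a pose out of reach is approached as far as the arm can. A call is refused whole if a number of a shift passes 50 or a number of a turn 0.15, either way. A call with a gripper value outside its range is refused whole. "jaw" is the opening in per cent of the stroke, from 0 (shut) to 100 (fully open), set as the call begins (left out, the last holds). The fingers move at their own pace and stop on an object; "force" is the grip in N (left out, the last holds). Time passes only in rows, so rows that do not move let the fingers close. It gives the time, the measured TCP pose, the force and the opening at its end, in the units of the state.
- status.sense(): the state, without advancing time (a new reading comes with each control period).
- snapshot(name): name is "side" or "top"; returns the picture (384x512x3 uint8, red, green, blue); there is no depth.
- camera_params(name): a dict with "fovy" (degrees; the focal length in pixels is half the picture's height over the tangent of half this angle, whatever the lens; pixels are square), "cx", "cy" (the principal point, pixels), "k1" (the pictures are not rectified: a ray, as slopes to the right and down, at radius r is drawn at 1 + k1 r^2 times it, then the intrinsics apply), "extrinsics" (4x4, takes a point from camera to world coordinates). Camera axes: x right, y down, z forward; pixel columns grow to the right and rows downward; lengths in m; the calibration is good to about 2 mm. A picture is of the moment at which its call begins. camera_params takes no time and is no camera call.
- ticket.sign_off(): hands the job in, once; it reports no verdict.
The state is a dict: "t": time; "q": joint angles; "qd": joint speeds; "tau": joint torques, N m; "tcp_pos": TCP position; "tool_rot": TCP orientation; "force": force on the tool from outside, world axes, zero at the start; "ft_torque": the same for the moment, N m; "finger_gap": opening from 0.0 (shut) to 1.0 (fully open).
Only numpy, scipy, OpenCV 4.12 (cv2) and the standard library are available. Lean on these libraries where they do the work, as an engineer would, in place of code of your own. Each camera call takes 0.05 s, during which the arm holds its last target. There are 200 camera calls.

TASK

Clear the wet painting: with the fingertips gently push the wooden hand-rest bridge along its rails, away from you, until you feel both of its feet drop fully into the notches near the far end of the rails, and stop there without ramming it. Do not lift the bridge off the rails or touch the painting; the two colour pots ride along on the bridge and must stay standing on it, and everything else stays where it is.

Things in the scene. Friction and masses are not known exactly. Their poses are not given: they have to be found in the camera images.
- bed: painting bed, fixed: two parallel dark wooden rails along x, 420 mm long, 24 mm wide, 58 mm high, centre lines 380 mm apart, joined at both ends by low battens (20 mm). Origin on the table at its centre; x along the rails away from the robot (turned up to 15 degrees), y left, z up. Rail tops have 14 mm high stop blocks on both ends and one brass-lined notch each, centred at x = +100 mm.
- bridge: hand-rest bridge, loose, 0.5 to 0.8 kg: plywood board 110 mm (x, along the rails) by 440 mm (y) by 15 mm on two feet that ride on the rails. Origin midway between the feet, level with their undersides; x away from the robot, y left. Board 18 to 33 mm above the origin: 76 to 91 mm above the table on the rails, 66 to 81 seated. Starts 100 to 160 mm short of the notches; slides at a few N.
- foot_left (a point): centre of the underside of the bridge's left (+y) foot, a brown block 80 mm long (x), 24 mm wide, 18 mm high, 190 mm left of the bridge's middle; axes as the bridge. Cheeks 100 mm long outside the rails guide the bridge with 2 mm play, so it can skew 2 degrees and one foot may lead the other and drop first; the other end then needs its own push on the near edge.
- foot_right (a point): the same for the bridge's right (-y) foot, 190 mm right of the middle
- notch_left (a point): centre of the floor of the left rail's notch (85 mm long along the rail, 10 mm deep, square ends), 48 mm above the table; axes as the bed. The foot's far edge dips first; once all of it is over the notch it drops in, has 5 mm of end play there and the notch's end stops it. Seated, foot_left is within 3 mm of this point along the rail; on the rail it is 10 mm higher.
- notch_right (a point): the same for the right rail's notch and foot_right
- painting: the wet painting: dark blue panel with violet and white strokes, 200 mm (x) by 320 mm (y), 22 mm thick, fixed, lying between the rails at the robot's end, partly under the bridge at the start. Origin at the centre of its underside, axes as the bed. Not to be touched by the robot.
- pot_ochre: an open steel colour pot, 53 mm across and 42 mm tall, yellow, about 0.16 kg, standing loose on the bridge's board, on its left or right half (80 to 145 mm from its middle). Origin at the centre of its underside, z up.
- pot_white: an open steel colour pot, 53 mm across and 42 mm tall, white, about 0.08 kg, standing loose on the bridge's board, on its left or right half (80 to 145 mm from its middle). Origin at the centre of its underside, z up.
- brush: a paint brush lying on the table within the bed, between the painting and the far cross batten, under 25 mm high, across the rails' direction; the parked bridge stands over it. Leave it.
- tin_red: open paint tin, white label, red paint, 100 mm across, 118 mm tall, on the table left of the bed; origin at the centre of its underside. Leave it.
- tin_blue: open blue paint tin, 86 mm across, 100 mm tall, on the table left of the bed; origin at the centre of its underside. Leave it.
- tin_green: open green paint tin, 86 mm across, 100 mm tall, on the table right of the bed; origin at the centre of its underside. Leave it.
- mug: white mug, 80 mm across, 90 mm tall, on the table right of the bed; origin at the centre of its underside. Leave it.
- scraper: a flat spatula-like scraper lying on the table right of the bed. Leave it.

How it is judged:
At the end, for the whole second after the job is handed in: Both feet of the bridge lie in their notches (undersides within 3 mm of the notch floors in height and 6 mm along the rails) and the bridge is at rest; both colour pots stand upright (within 6 degrees) and at rest on its board; the brush, tins, mug and scraper are within 30 mm of where they were (z of foot_left in the frame of notch_left between -0.003 and 0.003 m and x of foot_left in the frame of notch_left between -0.006 and 0.006 m and z of foot_right in the frame of notch_right between -0.003 and 0.003 m and x of foot_right in the frame of notch_right between -0.006 and 0.006 m and linear speed of each of bridge, pot_ochre, pot_white below 0.01 m/s and angle between each of pot_ochre, pot_white's own z axis and vertical below 0.1 rad and z of pot_ochre in the frame of bridge between 0.03 and 0.037 m and z of pot_white in the frame of bridge between 0.03 and 0.037 m and distance of each of brush, tin_red, tin_blue, tin_green, mug, scraper from where it was at the start of the episode below 0.03 m); the robot touches nothing.
It fails at once if the bridge is rammed: the fingers push on it with over 40 N (contact force between the fingers and bridge above 40 N).
It fails at once if an end of the bridge is lifted more than 9 mm off its rail (z of foot_left in the frame of notch_left above 0.019 m or z of foot_right in the frame of notch_right above 0.019 m).
It fails at once if the robot touches the wet painting (contact force between any of the fingers, the arm and painting above 0.3 N).
It fails at once if a colour pot tips over, falls off the bridge or is picked up from it (angle between any of pot_ochre, pot_white's own z axis and vertical above 0.5 rad or z of any of pot_ochre, pot_white in the frame of bridge above 0.048 m or z of any of pot_ochre, pot_white in the frame of bridge below 0.02 m).
It fails at once if a bystander (brush, a large tin, mug or scraper) is moved more than 30 mm (distance of any of brush, tin_red, tin_blue, tin_green, mug, scraper from where it was at the start of the episode above 0.03 m).
It also fails if it takes over 35 s, if anything falls off the work surface, if the arm or the gripper's body presses on something with over 40 N, if the wrist force passes 120 N, or if a joint passes its speed limit or range.

## Working session

There is one attempt and no reset: what is moved stays moved. The work goes in short steps, Python scripts to look and compute and a tool call to move; the robot and the scene stay as the last step left them, time stands still between calls to the robot, and variables do not carry over. Pictures are saved under pics/ and viewed, about 8 in all and at most 12, crops included, and the job is handed in when it is done.

Besides the shell and the picture viewer there is one more tool, called as name(argument=value, ...) on one line, values as JSON. arm_command: Moves the arm, as the interface text tells. Its arguments: {"type":"object","properties":{"series":{"type":"array"},"jaw":{"type":"number"},"force":{"type":"number"}},"required":["series"]}

```bash
mkdir -p pics; cat > h.py <<'E'
import numpy as np, cv2
from station import status, snapshot, camera_params, ticket
def K(n):
    p=camera_params(n); f=192/np.tan(np.radians(p['fovy'])/2); return p,f
def proj(n,P):
    p,f=K(n); E=np.array(p['extrinsics']); P=np.atleast_2d(P); c=(P-E[:3,3])@E[:3,:3]
    s=c[:,:2]/c[:,2:]; s=s*(1+p['k1']*(s**2).sum(1,keepdims=True)); return s*f+[p['cx'],p['cy']]
def ray(n,uv,z):
    p,f=K(n); E=np.array(p['extrinsics']); d=(np.array(uv,float)-[p['cx'],p['cy']])/f; s=d.copy()
    for _ in range(30): s=d/(1+p['k1']*(s@s))
    w=E[:3,:3]@np.r_[s,1]; o=E[:3,3]; return o+w*(z-o[2])/w[2]
def save(n,name,crop=None,k=1):
    im=snapshot(n)[:,:,::-1]
    if crop: a,b,c,d=crop; im=im[b:d,a:c]
    cv2.imwrite('pics/'+name+'.png',cv2.resize(im,None,fx=k,fy=k,interpolation=cv2.INTER_CUBIC))
E
python3 - <<'E'
from h import *
save('top','t0',k=1.5); save('side','s0',k=1.5)
for n in('top','side'): print(camera_params(n))
s=status.sense(); print(s)
E
```

```text
{'fovy': 56.628527304220576, 'cx': 258.1299879933483, 'cy': 190.3547105940103, 'k1': -0.009483255024089497, 'extrinsics': array([[-0.00858885, -0.99134434,  0.13100624,  0.37952955],
       [-0.99962505,  0.01191833,  0.02465186, -0.05423035],
       [-0.02599986, -0.13074539, -0.991075  ,  1.35680579],
       [ 0.        ,  0.        ,  0.        ,  1.        ]])}
{'fovy': 46.162528943887224, 'cx': 263.01360369313977, 'cy': 198.96535820607426, 'k1': -0.05485966703470175, 'extrinsics': array([[ 0.76430858, -0.49029199,  0.41886293, -0.0588616 ],
       [-0.6448106 , -0.58832294,  0.48795021, -0.74492135],
       [ 0.00718859, -0.64303179, -0.76580575,  1.19705995],
       [ 0.        ,  0.        ,  0.        ,  1.        ]])}
{'t': 0.1, 'q': array([ 9.90503136e-01,  5.28392564e-01,  1.43378728e+00, -1.83893981e-05,
        1.18140141e+00, -1.78543673e-01]), 'qd': array([ 0.00081815, -0.00134322, -0.00260022, -0.00117536,  0.00223597,
        0.00056521]), 'tau': array([-6.32122374e-05, -4.43307853e+01, -1.78586143e+01, -2.37459808e-04,
        3.91941634e-03,  1.04298556e-05]), 'tcp_pos': array([0.24403278, 0.57468131, 0.23041541]), 'tool_rot': array([-0.39046797,  0.59035139,  0.38990161,  0.58906429]), 'force': array([ 0.59124938, -0.2526495 ,  0.0142338 ]), 'ft_torque': array([-0.05227821, -0.02081415, -0.01304738]), 'finger_gap': 1.0008323821271141}
```

View pics/t0.png

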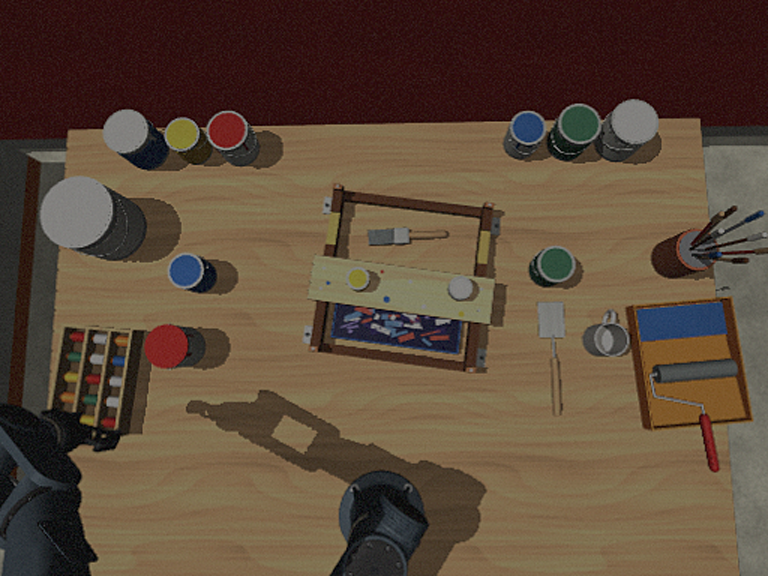

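View pics/s0.png

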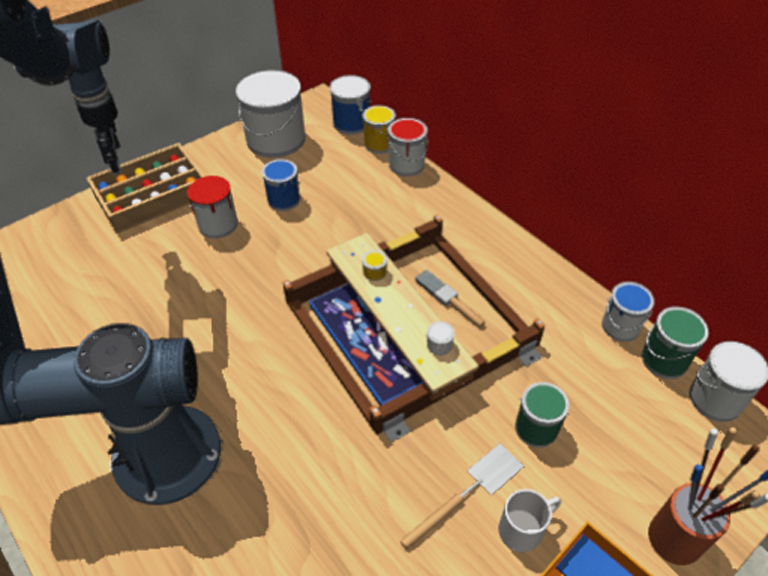

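The top view shows the bed at about (320-495, 185-370) in the 1.5x picture, slightly turned. The bridge lies across it with yellow on the left at (358,278) and white on the right at (461,289). I'll enlarge this area.

```bash
python3 - <<'E'
from h import *
save('top','t1',(195,115,345,255),4.2)
E
```

```text
(no output)
```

View pics/t1.png

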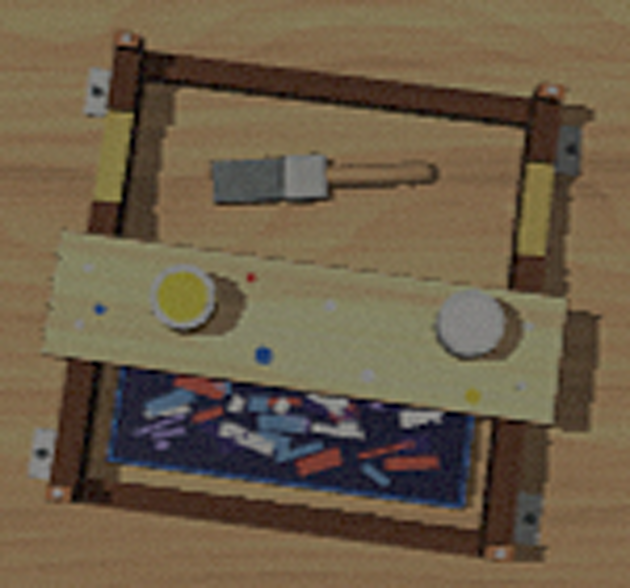

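The crop shows these pixel positions:
- **Board corners:** (63,232), (42,355), (552,424), (567,297).
- **Notches:** brass at about (112,157) left and (537,210) right.
- **Stop block tops:** (127,38), (551,90), (58,493), (498,552).

Both pots are well inside the board.

```bash
python3 - <<'E'
from h import *
g=lambda u,v,z: ray('top',((u+.5)/4.2-.5+195,(v+.5)/4.2-.5+115),z)
b=dict(FL=g(63,232,.091),NL=g(42,355,.091),NR=g(552,424,.091),FR=g(567,297,.091))
s=dict(FL=g(127,38,.072),FR=g(551,90,.072),NL=g(58,493,.072),NR=g(498,552,.072))
n=dict(L=g(112,157,.048),R=g(537,210,.048)); p=dict(o=g(182,297,.130),w=g(470,323,.130))
for d in (b,s,n,p): print({k:v[:2].round(4) for k,v in d.items()})
bed=sum(s.values())/4; ax=(s['FL']+s['FR']-s['NL']-s['NR'])[:2]; ay=(s['FL']+s['NL']-s['FR']-s['NR'])[:2]
print('bed',bed,np.degrees(np.arctan2(ax[1],ax[0])),np.degrees(np.arctan2(-ay[0],ay[1])),np.linalg.norm(ax)/2,np.linalg.norm(ay)/2)
by=(b['FL']+b['NL']-b['FR']-b['NR'])[:2]; br=sum(b.values())/4
print('br',br,'yaw',np.degrees(np.arctan2(-by[0],by[1])),np.linalg.norm(by)/2, np.linalg.norm(b['FL']-b['NL']))
th=np.arctan2(-ay[0],ay[1]); c,si=np.cos(th),np.sin(th); R=np.array([[c,si],[-si,c]])
for q in [br,n['L'],n['R'],p['o'],p['w'],b['NL'],b['NR']]: print('in bed',(R@(q-bed)[:2]).round(4))
from scipy.spatial.transform import Rotation as Ro
print(Ro.from_quat(status.sense()['tool_rot']).as_matrix().round(3))
E
```

```text
{'FL': array([0.6239, 0.1525]), 'NL': array([0.5174, 0.1695]), 'NR': array([ 0.4541, -0.2621]), 'FR': array([ 0.5619, -0.2784])}
{'FL': array([0.8025, 0.1001]), 'FR': array([ 0.7488, -0.2742]), 'NL': array([0.4004, 0.1578]), 'NR': array([ 0.3475, -0.2162])}
{'L': array([0.7001, 0.116 ]), 'R': array([ 0.6463, -0.2623])}
{'o': array([0.5602, 0.0465]), 'w': array([ 0.5356, -0.1912])}
bed [ 0.57480123 -0.05811955  0.072     ] -8.202238700750257 -8.110254052779787 0.4058148857579592 0.3779138500134173
br [ 0.53930409 -0.05461532  0.091     ] yaw -8.267648305337213 0.435811168260149 0.10790066694638036
in bed [-0.0356 -0.0015]
in bed [0.0994 0.1901]
in bed [ 0.0996 -0.192 ]
in bed [-0.0292  0.1015]
in bed [-0.02   -0.1373]
in bed [-0.089   0.2173]
in bed [-0.0908 -0.219 ]
[[-0.001 -0.92   0.391]
 [-0.001  0.391  0.92 ]
 [-1.     0.    -0.002]]
```

arm_command(series=[[[0,0,0,-0.13],[0,0,0,-0.13],[0,-20,-41,0],[0,-20,-41,0],[0,-20,-41,0],[0,-20,-41,0],[0,-20,-41,0],[0,-20,-41,0],[0,-20,-41,0],[0,-20,-41,0]]], jaw=100)

```text
t: 1.15
tcp_pos: [0.3566, 0.2262, 0.2313]
tool_rot: [-0.464, 0.534, 0.463, 0.534]
force: [1.8, -0.6, -0.6]
finger_gap: 0.998
```

arm_command(series=[[[0,-20,-41,0],[0,-20,-41,0],[0,-20,-41,0],[0,-20,-41,0],[0,-20,-41,0],[0,0,0,0],[0,0,0,0]]])

```text
t: 1.85
tcp_pos: [0.4263, 0.01, 0.2311]
tool_rot: [-0.462, 0.535, 0.463, 0.535]
force: [-0.3, 0.4, 0.1]
finger_gap: 1.0
```

```bash
cat >> h.py <<'E'
from scipy.spatial.transform import Rotation as Ro
def rep():
    s=status.sense(); M=Ro.from_quat(s['tool_rot']).as_matrix(); th=np.radians(-8.2)
    R=np.array([[np.cos(th),np.sin(th)],[-np.sin(th),np.cos(th)]])
    print('t',s['t'],'tcp bed',(R@(s['tcp_pos'][:2]-[.5748,-.0581])).round(4),'z',s['tcp_pos'][2].round(4),'F bed',(R@s['force'][:2]).round(1),s['force'][2].round(1))
    print('tool z in bed',(R@M[:2,2]).round(3),'down',M[:,0].round(3),'q',s['q'].round(2))
E
python3 -c "from h import *; rep()"
```

```text
t 1.85 tcp bed [-0.1567  0.0462] z 0.2311 F bed [-0.3  0.3] 0.1
tool z in bed [0.002 1.   ] down [-0.001  0.001 -1.   ] q [-0.24  0.26  1.91  0.    0.98 -1.67]
```

arm_command(series=[[[0,0,-42,0],[44,0,0,0],[44,0,0,0],[44,0,0,0],[44,0,0,0],[0,-10,0,0],[0,-10,0,0],[0,0,0,0],[0,0,0,0]]])

```text
t: 2.75
tcp_pos: [0.4425, -0.0338, 0.0581]
tool_rot: [-0.466, 0.533, 0.462, 0.535]
force: [0.2, 0.7, -0.1]
finger_gap: 1.001
```

```bash
python3 - <<'E'
from h import *
rep(); save('side','s1',(180,140,370,290),4)
E
```

```text
t 2.75 tcp bed [-0.1344  0.0052] z 0.0581 F bed [0.1 0.8] -0.1
tool z in bed [-0.002  1.   ] down [ 0.006 -0.002 -1.   ] q [-0.33  0.62  2.03  0.    0.49 -1.76]
```

View pics/s1.png

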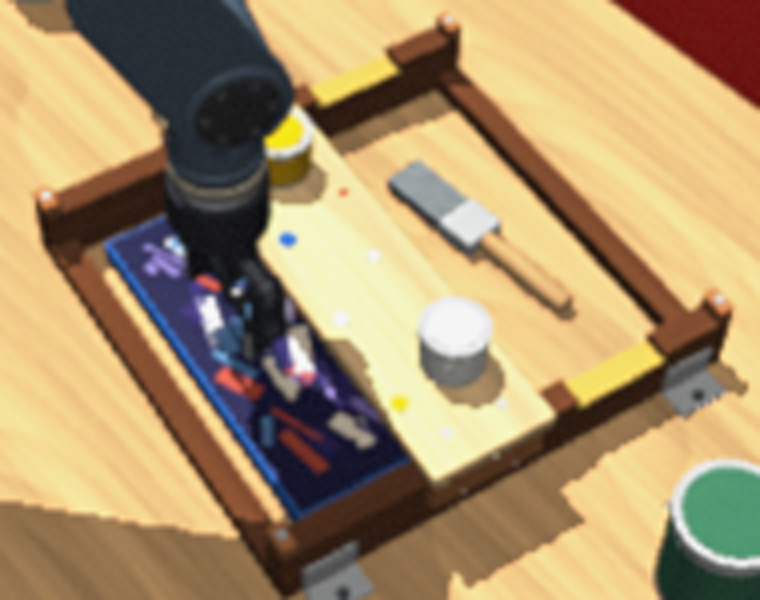

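The fingers stand open and upright just short of the board's near edge, about mid-board at (245,290). They are clear of the pots and well above the painting.

arm_command(series=[[[2,-6,0,0],[0,-6,0,0],[0,-6,0,0],[0,-4,0,0],[0,-3,0,0],[0,-3,0,0],[0,-3,0,0],[0,-3,0,0]]])

```text
t: 3.6
tcp_pos: [0.474, -0.0384, 0.0532]
tool_rot: [-0.463, 0.534, 0.463, 0.534]
force: [-0.8, -0.1, 0.6]
finger_gap: 1.003
```

```bash
python3 -c "from h import *; rep()"
```

```text
t 3.6 tcp bed [-0.1026  0.0052] z 0.0532 F bed [-0.7 -0.2] 0.6
tool z in bed [-0.001  1.   ] down [-0.  0. -1.] q [-0.32  0.65  1.94 -0.    0.55 -1.75]
```

arm_command(series=[[[0,-3,0,0],[0,-3,0,0],[0,-3,0,0],[0,-3,0,0],[0,-3,0,0],[0,-3,0,0],[0,-3,0,0],[0,-3,0,0]]])

```text
t: 4.4
tcp_pos: [0.498, -0.0418, 0.0532]
tool_rot: [-0.463, 0.534, 0.463, 0.534]
force: [-2.3, 0.9, -1.6]
finger_gap: 0.998
```

```bash
python3 -c "from h import *; rep()"
```

```text
t 4.4 tcp bed [-0.0784  0.0052] z 0.0532 F bed [-2.4  0.5] -1.6
tool z in bed [-0.001  1.   ] down [-0.  0. -1.] q [-0.31  0.66  1.88 -0.    0.6  -1.74]
```

arm_command(series=[[[0,-3,0,0],[0,-3,0,0],[0,-3,0,0],[0,-3,0,0],[0,-3,0,0],[0,-3,0,0],[0,-3,0,0],[0,-3,0,0],[0,-3,0,0],[0,-3,0,0]]])

```text
t: 5.4
tcp_pos: [0.5277, -0.0461, 0.0533]
tool_rot: [-0.463, 0.534, 0.463, 0.534]
force: [-2.3, 0.2, -2.2]
finger_gap: 1.0
```

arm_command(series=[[[0,-3,0,0],[0,-3,0,0],[0,-3,0,0],[0,-3,0,0],[0,-3,0,0],[0,-3,0,0],[0,-3,0,0],[0,-3,0,0]]])

```text
t: 6.2
tcp_pos: [0.5514, -0.0494, 0.0534]
tool_rot: [-0.463, 0.534, 0.463, 0.534]
force: [-2.8, -0.2, -0.1]
finger_gap: 0.999
```

```bash
python3 - <<'E'
from h import *
rep(); save('top','t2',(195,115,345,255),4.2)
E
```

```text
t 6.2 tcp bed [-0.0244  0.0052] z 0.0534 F bed [-2.8 -0.6] -0.1
tool z in bed [-0.001  1.   ] down [-0. -0. -1.] q [-0.29  0.7   1.75 -0.    0.7  -1.72]
```

View pics/t2.png

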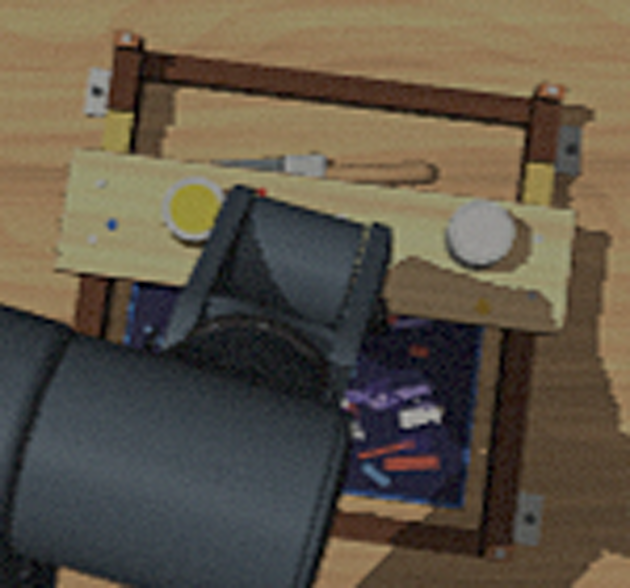

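The bridge has moved square, with its far edge from (75,150) to (574,212), and both pots are standing. About 60 mm remain. I'll slow down.

arm_command(series=[[[0,-2,0,0],[0,-2,0,0],[0,-2,0,0],[0,-2,0,0],[0,-2,0,0],[0,-2,0,0],[0,-2,0,0],[0,-2,0,0],[0,-2,0,0],[0,-2,0,0]]])

```text
t: 7.25
tcp_pos: [0.5711, -0.0522, 0.0535]
tool_rot: [-0.463, 0.534, 0.463, 0.534]
force: [-4.2, 0.2, 2.6]
finger_gap: 1.003
```

arm_command(series=[[[0,-2,0,0],[0,-2,0,0],[0,-2,0,0],[0,-2,0,0],[0,-2,0,0],[0,-2,0,0],[0,-2,0,0],[0,-2,0,0],[0,-2,0,0],[0,-2,0,0]]])

```text
t: 8.25
tcp_pos: [0.5908, -0.055, 0.0532]
tool_rot: [-0.463, 0.534, 0.463, 0.534]
force: [-2.7, 0.6, -1.8]
finger_gap: 1.001
```

arm_command(series=[[[0,-1,0,0],[0,-1,0,0],[0,-1,0,0],[0,-1,0,0],[0,-1,0,0]]])

```text
t: 8.75
tcp_pos: [0.5958, -0.0558, 0.0533]
tool_rot: [-0.463, 0.534, 0.463, 0.534]
force: [-2.0, 0.0, -1.8]
finger_gap: 0.999
```

```bash
python3 - <<'E'
from h import *
rep()
E
```

```text
t 8.75 tcp bed [0.0204 0.0053] z 0.0533 F bed [-2.  -0.3] -1.8
tool z in bed [-0.001  1.   ] down [-0.  0. -1.] q [-0.28  0.74  1.63  0.    0.78 -1.71]
```

arm_command(series=[[[0,-1,0,0],[0,-1,0,0],[0,-1,0,0],[0,-1,0,0],[0,-1,0,0],[0,-1,0,0],[0,-1,0,0],[0,-1,0,0]]])

```text
t: 9.55
tcp_pos: [0.6037, -0.0569, 0.0533]
tool_rot: [-0.463, 0.534, 0.463, 0.534]
force: [-1.7, -0.1, -1.6]
finger_gap: 0.999
```

arm_command(series=[[[0,-1,0,0],[0,-1,0,0]]])

```text
t: 9.75
tcp_pos: [0.6057, -0.0572, 0.0533]
tool_rot: [-0.463, 0.534, 0.463, 0.534]
force: [-1.7, -0.6, -1.5]
finger_gap: 0.998
```

arm_command(series=[[[0,-1,0,0],[0,-1,0,0]]])

```text
t: 9.95
tcp_pos: [0.6077, -0.0575, 0.0533]
tool_rot: [-0.463, 0.534, 0.463, 0.534]
force: [-2.0, -0.1, -1.3]
finger_gap: 1.001
```

Still sliding at about 2 N, with the TCP at bed x ≈ 0.0325. I'll look before going on.

```bash
python3 - <<'E'
from h import *
rep()
a=snapshot('top')[115:225,195:345,::-1]; b=snapshot('side')[140:270,200:375,::-1]
cv2.imwrite('pics/t3.png',np.vstack([cv2.resize(a,(420,300),interpolation=3)]))
cv2.imwrite('pics/s3.png',cv2.resize(b,None,fx=4.5,fy=4.5,interpolation=2))
E
```

```text
t 9.95 tcp bed [0.0325 0.0053] z 0.0533 F bed [-2.  -0.4] -1.3
tool z in bed [-0.001  1.   ] down [ 0. -0. -1.] q [-0.28  0.75  1.6  -0.    0.8  -1.71]
```

View pics/s3.png

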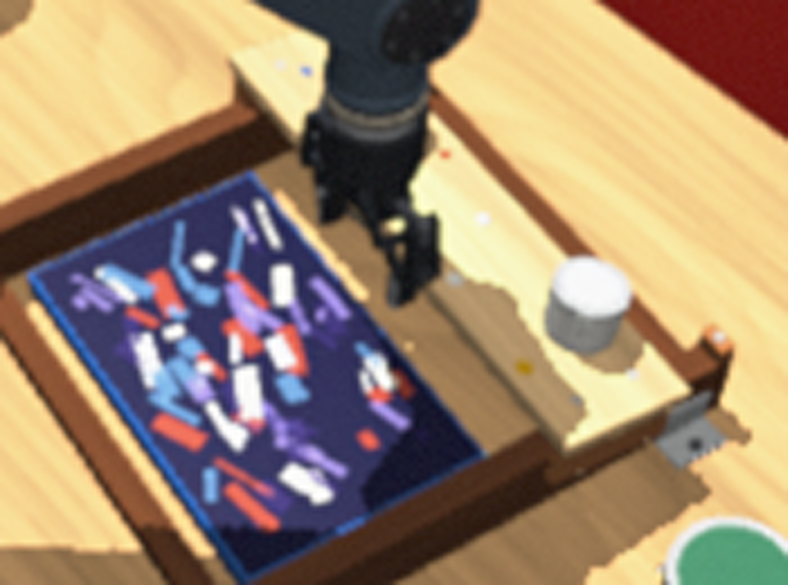

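The bridge is over the notches with the white pot upright at (588,305), and there is no visible drop yet. I'll continue in single millimetres.

arm_command(series=[[[0,-1,0,0],[0,0,0,0]]])

```text
t: 10.25
tcp_pos: [0.6088, -0.0576, 0.0534]
tool_rot: [-0.463, 0.534, 0.463, 0.534]
force: [-1.4, 0.3, -1.3]
finger_gap: 1.0
```

arm_command(series=[[[0,-1,0,0],[0,0,0,0]]])

```text
t: 10.45
tcp_pos: [0.6102, -0.0579, 0.0535]
tool_rot: [-0.464, 0.534, 0.463, 0.534]
force: [-1.2, 0.1, -1.0]
finger_gap: 0.998
```

arm_command(series=[[[0,-1,0,0],[0,0,0,0]]])

```text
t: 10.65
tcp_pos: [0.6106, -0.0579, 0.0535]
tool_rot: [-0.463, 0.534, 0.463, 0.534]
force: [-2.6, 0.7, 0.8]
finger_gap: 1.001
```

arm_command(series=[[[0,-1,0,0],[0,0,0,0]]])

```text
t: 10.85
tcp_pos: [0.6117, -0.0581, 0.0535]
tool_rot: [-0.463, 0.534, 0.463, 0.534]
force: [-2.6, 0.4, 1.5]
finger_gap: 1.0
```

```bash
python3 - <<'E'
from h import *
rep(); print(status.sense()['ft_torque'])
E
```

```text
t 10.85 tcp bed [0.0365 0.0053] z 0.0535 F bed [-2.6  0.1] 1.5
tool z in bed [-0.001  1.   ] down [ 0. -0. -1.] q [-0.28  0.75  1.59 -0.    0.8  -1.71]
[ 0.01608074  0.47559742 -0.00520761]
```

arm_command(series=[[[0,-1,0,0],[0,0,0,0]]])

```text
t: 11.05
tcp_pos: [0.6121, -0.0581, 0.0535]
tool_rot: [-0.463, 0.534, 0.464, 0.534]
force: [-5.5, -0.1, 3.5]
finger_gap: 1.001
```

arm_command(series=[[[0,-1,0,0],[0,0,0,0]]])

```text
t: 11.25
tcp_pos: [0.6121, -0.0581, 0.0534]
tool_rot: [-0.463, 0.535, 0.464, 0.533]
force: [-6.2, -0.1, 3.7]
finger_gap: 0.998
```

```bash
python3 - <<'E'
from h import *
rep(); print(status.sense()['ft_torque'])
save('top','t4',(195,115,345,225),5)
E
```

```text
t 11.25 tcp bed [0.0369 0.0053] z 0.0534 F bed [-6.1 -1. ] 3.7
tool z in bed [-0.002  1.   ] down [-0.003  0.    -1.   ] q [-0.28  0.75  1.58 -0.    0.81 -1.71]
[0.04474448 0.9735487  0.06951595]
```

View pics/t4.png

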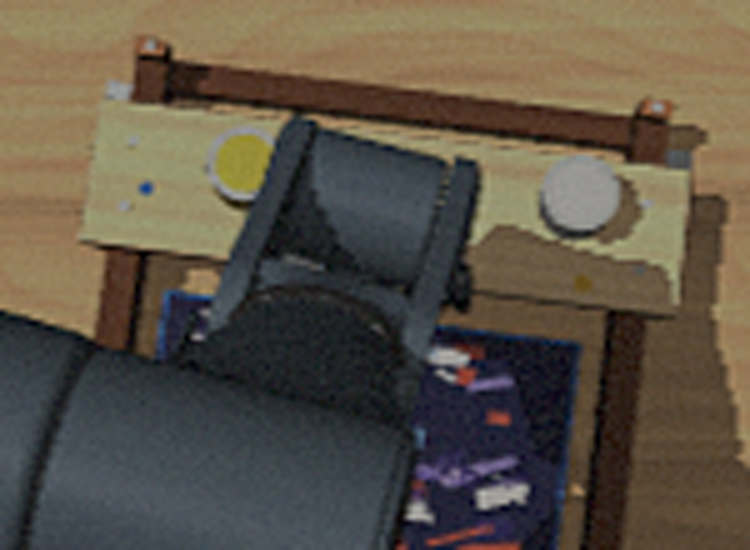

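The push has stalled at 6 N, so something has hit a notch end. I'll back off and compare each end's height against predictions.

arm_command(series=[[[0,5,0,0],[0,20,0,0],[0,25,0,0],[-40,0,0,0],[-50,10,0,0],[-50,40,0,0],[0,40,0,0],[0,0,0,0]]])

```text
t: 12.1
tcp_pos: [0.4791, -0.0382, 0.1822]
tool_rot: [-0.463, 0.535, 0.464, 0.534]
force: [-0.0, -0.1, -0.1]
finger_gap: 1.002
```

```bash
python3 - <<'E'
from h import *
rep()
a=snapshot('side'); b=snapshot('top')
np.savez('im.npz',a=a,b=b)
im=cv2.resize(a[130:262,215:375,::-1],None,fx=4.9,fy=4.5,interpolation=2)
im=cv2.resize(a[130:262,215:385,::-1],None,fx=4.5,fy=4.5,interpolation=2)
cv2.imwrite('pics/s4.png',im)
th=np.radians(-8.2);c,s=np.cos(th),np.sin(th)
for x in(.1,):
  for z in(.091,.081):
    P=[[.5748+c*X-s*Y,-.0581+s*X+c*Y-.001,z] for X,Y in[(x+.055,.22),(x-.055,.22),(x-.055,-.22),(x+.055,-.22)]]
    print(z,'side crop',((proj('side',P)-[215,130]+.5)*4.5).round(0).tolist(),'top t4',((proj('top',P)-[195,115]+.5)*5).round(0).tolist())
E
```

```text
t 12.1 tcp bed [-0.0976  0.0061] z 0.1822 F bed [-0.  -0.1] -0.1
tool z in bed [-0.001  1.   ] down [-0.002  0.001 -1.   ] q [-0.31  0.41  1.84  0.    0.9  -1.74]
0.091 side crop [[280.0, 52.0], [162.0, 102.0], [503.0, 497.0], [631.0, 427.0]] top t4 [[99.0, 95.0], [76.0, 241.0], [681.0, 318.0], [698.0, 169.0]]
0.081 side crop [[279.0, 61.0], [162.0, 111.0], [501.0, 506.0], [629.0, 436.0]] top t4 [[101.0, 99.0], [79.0, 243.0], [679.0, 320.0], [695.0, 173.0]]
```

View pics/s4.png

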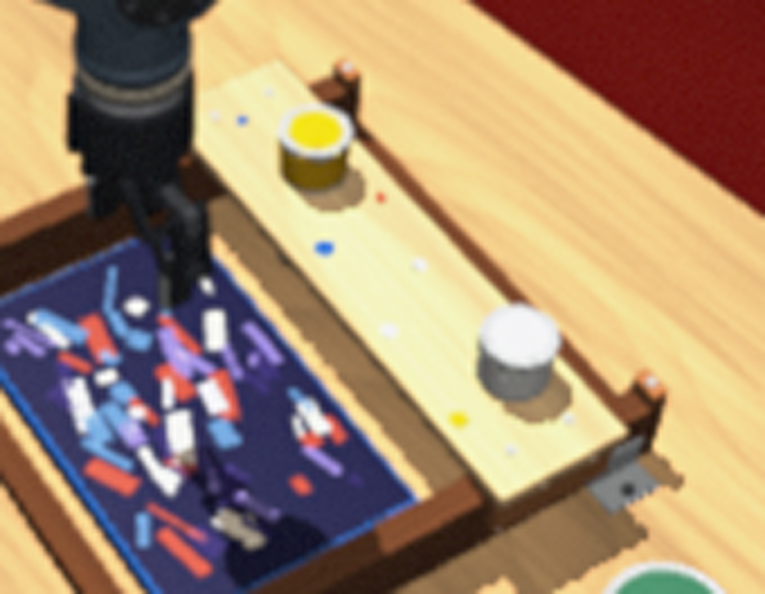

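The side view shows both pots upright and the left far corner at (280,60), which fits seated. The right end, near corner (500,501) and far corner (629,430), is ambiguous. I'll make a closer composite.

```bash
python3 - <<'E'
from h import *
d=np.load('im.npz'); a,b=d['a'],d['b']
th=np.radians(-8.2);c,s=np.cos(th),np.sin(th)
W=lambda X,Y,z:[.5748+c*X-s*Y,-.0581+s*X+c*Y-.001,z]
S=[('side',a,(252,135)),('side',a,(318,210)),('top',b,(205,124)),('top',b,(308,138))]
tiles=[]
for n,im,(u,v) in S:
    tiles.append(cv2.resize(im[v:v+36,u:u+48,::-1],None,fx=8,fy=8,interpolation=2))
    sg=1 if n+str(u) in('side252','top205') else -1
    pts={'F91':W(.155,.22*sg,.091),'F81':W(.155,.22*sg,.081),'N91':W(.045,.22*sg,.091),'N81':W(.045,.22*sg,.081),'stopTopFarOut':W(.21,.202*sg,.072),'stopFarIn':W(.21,.178*sg,.072)}
    print(n,sg,{k:((proj(n,[p])[0]-[u,v]+.5)*8).round().tolist() for k,p in pts.items()})
cv2.imwrite('pics/c5.png',np.vstack([np.hstack(tiles[:2]),np.hstack(tiles[2:])]))
E
```

```text
side 1 {'F91': [202.0, 52.0], 'F81': [201.0, 68.0], 'N91': [-8.0, 141.0], 'N81': [-8.0, 158.0], 'stopTopFarOut': [323.0, 63.0], 'stopFarIn': [353.0, 94.0]}
side -1 {'F91': [298.0, 120.0], 'F81': [294.0, 135.0], 'N91': [70.0, 244.0], 'N81': [67.0, 259.0], 'stopTopFarOut': [369.0, 59.0], 'stopFarIn': [330.0, 19.0]}
top 1 {'F91': [78.0, 80.0], 'F81': [82.0, 86.0], 'N91': [42.0, 313.0], 'N81': [46.0, 317.0], 'stopTopFarOut': [140.0, -17.0], 'stopFarIn': [190.0, -11.0]}
top -1 {'F91': [212.0, 87.0], 'F81': [208.0, 93.0], 'N91': [186.0, 325.0], 'N81': [182.0, 329.0], 'stopTopFarOut': [178.0, -23.0], 'stopFarIn': [126.0, -29.0]}
```

View pics/c5.png

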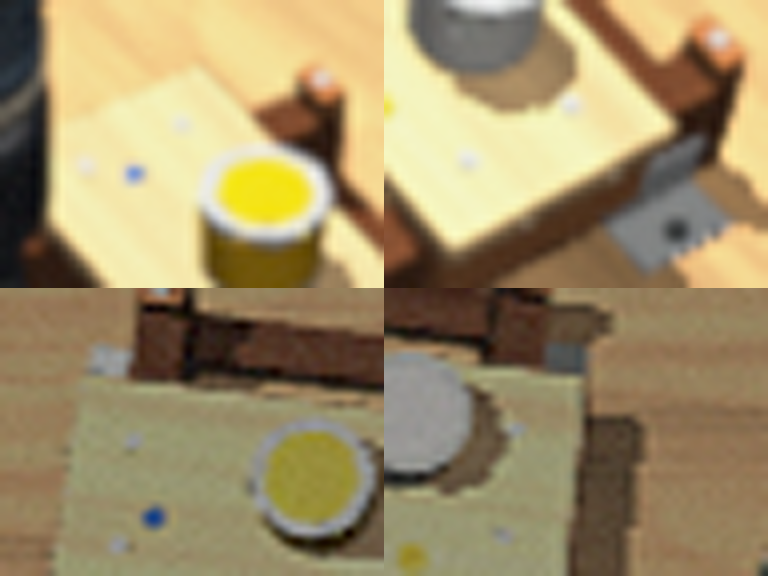

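Composite readings, in tile coordinates:
- **Left end:** far corner (197,67) matches seated (201,68).
- **Right end:** corners (293,125) and (71,248) sit near the "on the rail" prediction, (298,120) and (70,244).

So the right foot is not in and needs its own push. I'll shut the fingers and go to the right end.

arm_command(series=[[[0,0,-48,0],[0,0,-48,0],[0,0,-48,0],[0,0,-47,0],[0,-45,0,0],[0,-45,0,0],[0,0,0,0],[0,0,0,0]]], jaw=0)

```text
t: 13.0
tcp_pos: [0.5476, -0.2425, 0.1804]
tool_rot: [-0.464, 0.534, 0.463, 0.534]
force: [-0.5, -0.0, 0.4]
finger_gap: 0.003
```

```bash
python3 -c "from h import *; rep()"
```

```text
t 13.0 tcp bed [-0.0006 -0.1864] z 0.1804 F bed [-0.5 -0.1] 0.4
tool z in bed [-0.002  1.   ] down [ 0.001 -0.001 -1.   ] q [-0.6   0.55  1.55 -0.    1.04 -2.03]
```

arm_command(series=[[[40,0,0,0],[40,0,0,0],[28,0,0,0],[0,-8,0,0],[0,-8,0,0],[0,-6,0,0],[0,-4,0,0],[0,0,0,0]]])

```text
t: 13.8
tcp_pos: [0.5734, -0.2459, 0.075]
tool_rot: [-0.465, 0.534, 0.462, 0.534]
force: [0.8, 0.2, 0.3]
finger_gap: 0.002
```

```bash
python3 -c "from h import *; rep()"
```

```text
t 13.8 tcp bed [ 0.0254 -0.1861] z 0.075 F bed [0.7 0.3] 0.3
tool z in bed [-0.002  1.   ] down [ 0.003 -0.002 -1.   ] q [-0.58  0.73  1.56 -0.    0.86 -2.01]
```

arm_command(series=[[[3,-2,0,0],[0,-2,0,0],[0,-2,0,0],[0,-1,0,0],[0,-1,0,0],[0,0,0,0]]])

```text
t: 14.4
tcp_pos: [0.5797, -0.2464, 0.0704]
tool_rot: [-0.463, 0.534, 0.463, 0.534]
force: [0.1, -0.2, 0.6]
finger_gap: -0.004
```

arm_command(series=[[[0,-1,0,0],[0,0,0,0]]])

```text
t: 14.6
tcp_pos: [0.5807, -0.2466, 0.0704]
tool_rot: [-0.463, 0.534, 0.463, 0.534]
force: [0.0, 0.6, 1.0]
finger_gap: -0.001
```

arm_command(series=[[[0,-1,0,0],[0,0,0,0]]])

```text
t: 14.8
tcp_pos: [0.5817, -0.2467, 0.0704]
tool_rot: [-0.463, 0.534, 0.463, 0.534]
force: [-0.3, 0.8, -0.9]
finger_gap: 0.003
```

```bash
python3 -c "from h import *; rep()"
```

```text
t 14.8 tcp bed [ 0.0337 -0.1857] z 0.0704 F bed [-0.4  0.7] -0.9
tool z in bed [-0.001  1.   ] down [ 0. -0. -1.] q [-0.58  0.74  1.53  0.    0.87 -2.01]
```

arm_command(series=[[[0,-1,0,0],[0,0,0,0]]])

```text
t: 15.0
tcp_pos: [0.5827, -0.2469, 0.0704]
tool_rot: [-0.463, 0.534, 0.463, 0.534]
force: [-0.4, 0.9, 0.4]
finger_gap: -0.001
```

arm_command(series=[[[0,-1,0,0],[0,0,0,0]]])

```text
t: 15.2
tcp_pos: [0.5837, -0.247, 0.0704]
tool_rot: [-0.463, 0.534, 0.463, 0.534]
force: [-1.3, 0.1, 0.1]
finger_gap: 0.001
```

arm_command(series=[[[0,-1,0,0],[0,0,0,0]]])

```text
t: 15.4
tcp_pos: [0.5847, -0.2472, 0.0704]
tool_rot: [-0.463, 0.534, 0.463, 0.534]
force: [0.8, 0.5, 0.9]
finger_gap: 0.003
```

```bash
python3 -c "from h import *; rep()"
```

```text
t 15.4 tcp bed [ 0.0368 -0.1857] z 0.0704 F bed [0.7 0.6] 0.9
tool z in bed [-0.001  1.   ] down [ 0. -0. -1.] q [-0.58  0.74  1.53  0.    0.87 -2.  ]
```

arm_command(series=[[[0,-1,0,0],[0,0,0,0]]])

```text
t: 15.6
tcp_pos: [0.5853, -0.2472, 0.0703]
tool_rot: [-0.463, 0.534, 0.464, 0.534]
force: [-0.3, -0.3, 0.7]
finger_gap: -0.0
```

arm_command(series=[[[0,-1,0,0],[0,0,0,0]]])

```text
t: 15.8
tcp_pos: [0.5854, -0.2471, 0.0703]
tool_rot: [-0.463, 0.535, 0.464, 0.534]
force: [-3.4, 0.1, 2.4]
finger_gap: 0.0
```

arm_command(series=[[[0,-1,0,0],[0,0,0,0]]])

```text
t: 16.0
tcp_pos: [0.5854, -0.2471, 0.0703]
tool_rot: [-0.462, 0.535, 0.465, 0.533]
force: [-6.4, -0.3, 3.7]
finger_gap: 0.001
```

```bash
python3 - <<'E'
from h import *
rep()
a=snapshot('side'); b=snapshot('top'); np.savez('im2.npz',a=a,b=b); o=np.load('im.npz')
S=[(o['a'],(318,210)),(a,(318,210)),(o['b'],(308,138)),(b,(308,138))]
t=[cv2.resize(im[v:v+36,u:u+48,::-1],None,fx=8,fy=8,interpolation=2) for im,(u,v) in S]
cv2.imwrite('pics/c6.png',np.vstack([np.hstack(t[:2]),np.hstack(t[2:])]))
E
```

```text
t 16.0 tcp bed [ 0.0374 -0.1856] z 0.0703 F bed [-6.3 -1.2] 3.7
tool z in bed [-0.002  1.   ] down [-0.005  0.001 -1.   ] q [-0.57  0.75  1.52 -0.    0.88 -2.  ]
```

View pics/c6.png

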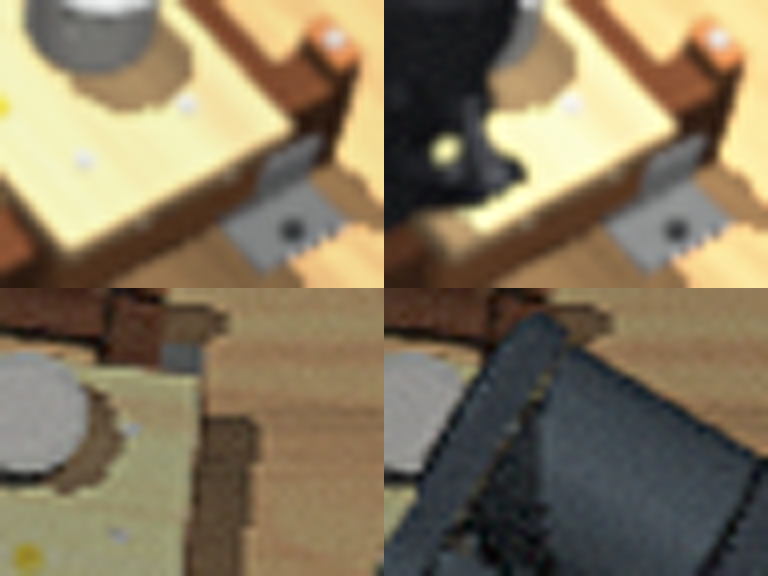

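The right far corner is unchanged at (293,125) before and after the push. The right end now meets a hard stop at TCP x 0.0374, the same as the central stall at 0.0369. I'll use the pictures from before the push, where the bridge was certainly on the rail, to remove the calibration bias.

```bash
python3 - <<'E'
from h import *
from scipy.optimize import least_squares
th0=np.radians(-8.2);c0,s0=np.cos(th0),np.sin(th0)
def corners(p):
    x,y,yaw,zl,zr=p; th=th0+yaw; c,s=np.cos(th),np.sin(th); X=.5748+c0*x-s0*y; Y=-.0581+s0*x+c0*y
    return {k:[X+c*a-s*b,Y+s*a+c*b,(zl if b>0 else zr)] for k,(a,b) in dict(FL=(.055,.22),NL=(-.055,.22),NR=(-.055,-.22),FR=(.055,-.22)).items()}
def fit(obs,name):
    def r(p):
        C=corners(p); return np.concatenate([proj(n,[C[k]])[0]-uv for n,k,uv in obs])
    f=least_squares(r,[.05,0,0,.085,.085]); p=f.x
    print(name,'x %.1f y %.1f yaw %.2fdeg zl %.1f zr %.1f xl %.1f xr %.1f'%(p[0]*1e3,p[1]*1e3,np.degrees(p[2]),p[3]*1e3,p[4]*1e3,(p[0]-.19*p[2])*1e3,(p[0]+.19*p[2])*1e3),'rms px',np.sqrt((f.fun**2).mean()).round(2))
P=lambda n,k,u,v,s,o:(n,k,np.array([(u+.5)/s-.5+o[0],(v+.5)/s-.5+o[1]]))
t1=[P('top',k,u,v,4.2,(195,115)) for k,u,v in(('FL',63,232),('NL',42,355),('NR',552,424),('FR',567,297))]
s1=[P('side',k,u,v,4,(180,140)) for k,u,v in(('NR',436,486),('FR',553,408))]
s0=[P('side',k,u,v,1.5,(0,0)) for k,u,v in(('FL',367,235),('NL',329,249),('NR',435,390),('FR',477,367))]
fit(t1+s1+s0,'start')
t4=[P('top',k,u,v,5,(195,115)) for k,u,v in(('FL',105,97),('NL',80,241),('NR',678,315),('FR',692,167))]
s4=[P('side','FL',197,67,8,(252,135)),P('side','FR',293,125,8,(318,210)),P('side','NR',71,248,8,(318,210)),P('side','NL',190,112,4.5,(215,130))]
fit(t4+s4,'end'); fit(t4+s4[:3],'end noNL')
E
```

```text
Traceback (most recent call last):
TypeError: can't multiply sequence by non-int of type 'numpy.float64'
```

```bash
python3 - <<'E'
from h import *
from scipy.optimize import least_squares
T0=np.radians(-8.2);c0,n0=np.cos(T0),np.sin(T0)
def corners(p):
    x,y,yaw,zl,zr=p; c,s=np.cos(T0+yaw),np.sin(T0+yaw); X=.5748+c0*x-n0*y; Y=-.0581+n0*x+c0*y
    return {k:[X+c*a-s*b,Y+s*a+c*b,(zl if b>0 else zr)] for k,(a,b) in dict(FL=(.055,.22),NL=(-.055,.22),NR=(-.055,-.22),FR=(.055,-.22)).items()}
def fit(obs,name):
    def r(p):
        C=corners(p); return np.concatenate([proj(n,[C[k]])[0]-uv for n,k,uv in obs])
    f=least_squares(r,[.05,0,0,.085,.085]); p=f.x*1e3
    print(name,'x %.1f y %.1f yaw %.2fdeg zl %.1f zr %.1f'%(p[0],p[1],np.degrees(f.x[2]),p[3],p[4]),'rms',np.sqrt((f.fun**2).mean()).round(2), f.fun.round(1))
P=lambda n,k,u,v,s,o:(n,k,np.array([(u+.5)/s-.5+o[0],(v+.5)/s-.5+o[1]]))
t1=[P('top',k,u,v,4.2,(195,115)) for k,u,v in(('FL',63,232),('NL',42,355),('NR',552,424),('FR',567,297))]
s1=[P('side',k,u,v,4,(180,140)) for k,u,v in(('NR',436,486),('FR',553,408))]
i0=[P('side',k,u,v,1.5,(0,0)) for k,u,v in(('FL',367,235),('NL',329,249))]
fit(t1+s1+i0,'start')
t4=[P('top',k,u,v,5,(195,115)) for k,u,v in(('FL',105,97),('NL',80,241),('NR',678,315),('FR',692,167))]
s4=[P('side','FL',197,67,8,(252,135)),P('side','FR',293,125,8,(318,210)),P('side','NR',71,248,8,(318,210))]
fit(t4+s4,'end')
E
```

```text
start x -34.3 y -0.3 yaw -0.56deg zl 84.8 zr 93.6 rms 1.0 [-0.6 -1.  -0.5 -0.5  0.3  0.3  0.4 -0.1 -0.5 -1.4  1.2  1.7  0.5 -0.8
 -2.   1.5]
end x 101.9 y 0.0 yaw 0.13deg zl 78.7 zr 84.4 rms 0.41 [-1.1  0.1 -0.5  0.1  0.   0.2  0.4  0.2  0.5  0.3  0.6 -0.  -0.1  0.2]
```

With the bias removed, the right end started at 93.6 mm apparent height (true 91) and is now at 84.4 mm, a drop of about 9 mm. The left end reads 79 mm, and x is 102 mm, which is the notch's far end. Both feet are therefore in. I'll retreat and take a last look.

arm_command(series=[[[0,4,0,0],[0,20,0,0],[0,25,0,0],[-40,0,0,0],[-50,0,0,0],[-50,40,0,0],[-20,50,0,0],[0,50,0,0],[0,0,0,0],[0,0,0,0]]])

```text
t: 17.1
tcp_pos: [0.4125, -0.2226, 0.2186]
tool_rot: [-0.464, 0.534, 0.462, 0.535]
force: [0.7, -1.2, -0.5]
finger_gap: 0.002
```

```bash
python3 - <<'E'
from h import *
rep(); a=snapshot('side'); b=snapshot('top')
A=cv2.resize(a[125:262,215:375,::-1],None,fx=2.5,fy=2.5,interpolation=2)
B=cv2.resize(b[115:225,195:345,::-1],(400,342),interpolation=2)
cv2.imwrite('pics/f.png',np.hstack([A,B]))
E
```

```text
t 17.1 tcp bed [-0.1372 -0.186 ] z 0.2186 F bed [ 0.9 -1.1] -0.5
tool z in bed [0. 1.] down [ 0.002 -0.001 -1.   ] q [-0.73  0.34  1.83  0.    0.97 -2.16]
```

View pics/f.png

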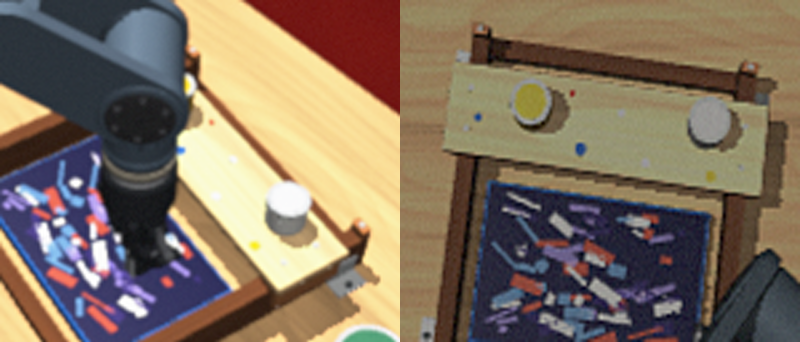

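The bridge stands square at the notches, both pots are upright at (531,102) and (711,121), and the arm is clear. I'm handing it in.

```bash
python3 -c "
from h import *
print(ticket.sign_off())"
```

```text
the job is handed in; nothing more can be done
None
```

I pushed the bridge about 135 mm along its rails with the open fingertips and handed the job in at about 17 s. My checks indicate both feet are in their notches; the hand-in itself gives no verdict.

- **Push:** Forces read 2–4 N while sliding and about 6 N where it stopped, well under the 40 N limit.
- **Right end:** After the first stop the pictures suggested the right foot might still be up, so I pushed that end separately. It met the same hard stop (TCP 37.4 mm along the bed, against 36.9 mm from the centre) and did not move.
- **Seating:** The corner fit puts the bridge 102 mm along the bed (notch centre 100, end stop 102.5), skewed about 0.1°. I made this fit before the final retreat and did not repeat it.
- **Heights:** The board top should read 81 mm when seated. The left end reads about 79 mm and the right 84 mm. The right end's reading was already about 2.6 mm too high at the start, so corrected it is about 82 mm. The left end's starting height also fitted poorly (85 mm instead of 91), so heights are only good to a few millimetres.
- **Last pictures:** The bridge is square, both pots are upright on it, and the arm is clear. The arm never came near the brush, tins, mug or scraper, but I did not re-measure their positions.

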